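# Unlock the dry-storage box and crack its lid open

## Robot

A 7-joint arm with a two-finger parallel gripper is mounted at the origin on the work surface. World frame = base frame: x ahead of the robot, y to its left, z up, the work surface at z = 0. Lengths are in m, angles in rad, forces in N, time in s.
With the tool pointing down it reaches from about 0.425 to 0.925 m from the base axis. Payload 6.8 kg.
Tool frame: the origin (TCP) lies at the very end of the fingers, on their centre line; the grasp point (between the pads) lies 19 mm behind it (hold_point_z is the distance from the TCP to the grasp point, in m); z points along the fingers, y is the direction in which the jaws open and shut (so a half turn about z gives the same grasp; the last joint's range is limited). The gripper opens to 85 mm and grips with 20 to 120 N. Pads are 22 mm wide; open, the fingers measure 114 mm over their backs; the gripper's body (76 mm by 85 mm) begins 54 mm behind the grasp point. The pads swing forward as they close: fully open they stand 13 mm farther back than shut.
Start: joints at [-1.277, 0.477, 0.022, 1.555, -0.011, 1.109, -0.083], TCP at [0.264, 0.621, 0.231] pointing down, gripper open.
Joint ranges: [-2.96, 2.96], [-0.34, 2.1], [-1.41, 1.46], [0.24, 2.44], [-1.37, 4.51], [0.17, 1.92], [-2.96, 2.96]. Speed limits (rad/s): [2.39, 2.39, 3.14, 3.14, 3.14, 3.14, 3.14].

## Interface

Orientations are given as a unit quaternion [w, x, y, z].
In Python, from station import get_obs, read_camera, calibration, hand_in, regions_of, hold_point_z gives the robot as it stands.
- The arm moves only by the tool send_rows, never from a script. Its argument "motion" is text: rows parted by semicolons, each of 7 numbers parted by spaces: the shift along the world's x, y, z in cm, then the turn, a rotation vector about the world's x, y, z in degrees, then the closure, from 0 (fully open) to 1 (shut). In form: dx dy dz rx ry rz fingers; .... A call has 1 to 20 rows; each row shifts and turns the pose as measured when the row begins; what a row does not reach is not made up. A row lasts 1/12 s, in which the tool goes at most 41.7 mm and 7.16 degrees, less where a joint would pass 70% of its speed; a pose out of reach is approached as far as the arm can. A call is refused whole if a number of a shift passes 4.17 or a number of a turn 7.16, either way. A call with a gripper value outside its range is refused whole. The fingers move at their own pace and stop on an object; "newtons" is the grip in N (left out, the last holds). Time passes only in rows, so rows that do not move let the fingers close. It gives the time, the measured TCP pose, the force and the opening at its end, in the units of the state.
- get_obs(): the state, without advancing time (a new reading comes with each control period).
- read_camera(name): name is "scene" or "top" or "wrist"; returns the picture (420x560x3 uint8, red, green, blue); there is no depth.
- calibration(name): a dict with "mtx" (3x3 intrinsics, pixels), "R" (3x3) and "t" (3): a world point X has camera coordinates R X + t; the wrist camera has in their place "hand_eye" (4x4, takes a point from camera to tool coordinates, whose origin is the TCP and whose axes are the flange's). Camera axes: x right, y down, z forward; pixel columns grow to the right and rows downward; lengths in m; the calibration is good to about 2 mm. A picture is of the moment at which its call begins: read the wrist's pose just before it. calibration takes no time and is no camera call.
- hand_in(): hands the job in, once; it reports no verdict.
Trained networks look in the newest picture that a camera, given by its name, has taken for a name from the list of things; names that differ only in an ending like _2 or _b are one class to them, and where a whole thing is asked for, a point or a joint stands for the part that bears it (a point fixed in the world has none). Each returns a list of dicts, best first, with "conf" (0 to 1); they miss things now and then, are a little off and sometimes report something else, mostly with a low value. They report only what shows in the picture. A call takes as long as a camera call. They do not tell look-alikes from the thing itself.
- regions_of(thing, camera): "region" (420x560 bool, what is visible of it) and "point" ([column, row] in pixels, amid what is visible of it).
The state is a dict: "t": time; "q": joint angles; "joint_vel": joint speeds; "joint_torque": joint torques, N m; "eef_pos": TCP position; "tool_rot": TCP orientation; "contact_force": force on the tool from outside, world axes, zero at the start; "torque": the same for the moment, N m; "gripper_width": opening from 0.0 (shut) to 1.0 (fully open).
Only numpy, scipy, OpenCV 4.12 (cv2) and the standard library are available. Lean on these libraries where they do the work, as an engineer would, in place of code of your own. Each camera call takes 0.05 s, during which the arm holds its last target.

## Task

The dry-storage box on the bench is locked: take the flat-bladed key with the rectangular head out of the key block, push it fully home in the slot of the lock cylinder at the box's front corner, turn it a quarter turn anticlockwise (seen from above) to its stop, and leave it there. Then grip the lid's bar handle and pull the lid free of its sticky seal without letting it fly wide open. Finish while still holding the lid by its handle, still and slightly open, its front edge raised by about 50 mm; do not push the other things on the bench about.

Things in the scene. Friction and masses are not known exactly. Their poses are not given: they have to be found in the camera images.
- key_grip (a point): Centre of the flat rectangular head of the loose steel key that fits the lock (60 g): head 36 (key x) by 10 (y, pinch across it) by 40 mm high, z up. Below it a shoulder, underside 24 mm below this point, then a blade 12 (x) by 6 (y) mm, tapered at its end, to 50 mm below. Starts upright in one of the key block's two slots, shoulder on the block's top; lift 26 mm to clear it.
- key_tip (a point): Centre of the lower end of the key's blade, 50 mm below point key_grip along key z; same axes.
- keyblock: Fixed grey block, 130 (x) by 56 (y) by 45 mm high, origin at the centre of its underside, with two slots at x -35 and +35 mm that hold the two keys upright, heads along x. Which key stands where varies.
- lock_mouth (a point): Centre of the slot's mouth, on top of the upright steel lock cylinder, 140 mm above the bench. Turns with the cylinder: x the long way of the slot, y the short way, z up. Slot 14.5 by 8.5 mm, chamfered, 29 mm deep; the key fits either way round and is home when its shoulder meets the mouth (blade 26 mm deep). The steel cam along x lies over the lid's edge and blocks the lid; lid top 14 mm below the mouth.
- lock (a joint): Angle of the lock cylinder (rad): 0 locked, cam over the lid; grows anticlockwise seen from above to the stop at 1.57, unlocked. Starts at 0 to 0.2. Resists with about 0.06 N m and stays where it is left; the key has about 0.2 rad of play in the slot.
- lid (a joint): Opening angle of the lid (rad): 0 shut, grows as the front edge (206 mm from the hinge) rises; 0.25 raises the front edge by 51 mm. The rubber seal grips the lid until it has risen by about 0.035 rad: it takes about 15 N up at the handle to break it free, then only about 3 N to hold it; let go, the lid falls back on its seal.
- lid_handle (a point): Centre of the lid's bar handle: round dark steel bar, 14 mm thick, 124 mm long, along this frame's y, 34 mm above the lid's top (160 mm above the bench when shut), a post 52 mm either side. x points to the hinge, z up; the frame tips with the lid. Hinge line: parallel to y, 165 mm along +x and 44 mm along -z. Grip from above, fingers before and behind the bar; it can turn between them.
- drybox: Fixed white dry-storage box, 200 (x) by 280 (y) by 110 mm high, with a grey lid (top at 126 mm); origin at the centre of its underside, x from front to hinge, z up. The lock cylinder stands on a white block, 104 mm high, at its front left corner, at x -128, y +105 mm; cylinder axis 22 mm before the lid's front edge.
- round_key: Bystander: another loose steel key, with a disc-shaped head 36 mm across, 65 mm tall, standing in the other slot of the key block; origin at its lower end.
- beaker: Bystander: loose glass beaker, 72 mm across, 95 mm high; origin at the centre of its underside.
- amber_bottle: Bystander: loose amber bottle, 64 mm across, 150 mm high; origin at the centre of its underside.
- flask: Bystander: loose conical glass flask, 88 mm across its foot, 120 mm high; origin at the centre of its underside.
- petri_stack: Bystander: loose stack of three culture dishes, 92 mm across, 44 mm high; origin at the centre of its underside.
- spatula: Bystander: loose spatula lying on the bench; origin under its middle.
There are look-alikes about, which are no part of the job. What is shaped like the part that bears key_grip but purple, red or yellow is not meant.

How it is judged:
By the outcome, as a careful person would: the job done as asked, in the order asked, and still so for the second after the job is handed in, while the arm keeps its last pose, push and grip.
It also fails if it takes over 64 s, if anything falls off the work surface, if the arm or the gripper's body presses on something with over 40 N, if the wrist force passes 120 N, or if a joint passes its speed limit or range.

## Working session

There is one attempt and no reset: what is moved stays moved. The work goes in short steps, Python scripts to look and compute and a tool call to move; the robot and the scene stay as the last step left them, time stands still between calls to the robot, and variables do not carry over. Pictures are saved under pics/ and viewed, and the job is handed in when it is done.

Besides the shell and the picture viewer there is one more tool, called after "Call:" by a JSON object that holds its "op" and its "data". send_rows: Moves the arm, as the interface text tells. Its arguments: {"type":"object","properties":{"motion":{"type":"string"},"newtons":{"type":"number"}},"required":["motion"]}

```bash
mkdir -p pics; ls; python3 - <<'E'
from station import *
import cv2, numpy as np
np.set_printoptions(precision=4,suppress=True)
o=get_obs(); print(o); print(hold_point_z)
for n in ("scene","top","wrist"):
    im=read_camera(n); cv2.imwrite(f"pics/{n}0.png",im[:,:,::-1]); print(n,calibration(n))
E
```

```text
pics
{'t': 0.0, 'q': array([-1.2771,  0.4778,  0.0223,  1.5564, -0.0115,  1.1093, -0.0831]), 'joint_vel': array([0.0002, 0.0007, 0.0002, 0.0007, 0.001 , 0.0009, 0.0005]), 'joint_torque': array([ -0.    , -59.6448,   1.6081, -28.1185,   0.0125,   0.0096,
         0.    ]), 'eef_pos': array([0.2637, 0.6207, 0.2303]), 'tool_rot': array([-0.0001,  0.1995,  0.9799, -0.0009]), 'contact_force': array([-0.2159,  0.3631, -0.9451]), 'torque': array([ 0.03  , -0.0667,  0.0081]), 'gripper_width': 0.9994065295152255}
0.0187
scene {'mtx': array([[517.4866,   0.    , 280.7328],
       [  0.    , 517.4866, 204.3271],
       [  0.    ,   0.    ,   1.    ]]), 'R': array([[ 0.8754,  0.4834,  0.0016],
       [ 0.2583, -0.4651, -0.8467],
       [-0.4086,  0.7416, -0.532 ]]), 't': array([-0.4834, -0.0381,  1.7808])}
top {'mtx': array([[495.5811,   0.    , 281.5977],
       [  0.    , 495.5811, 210.4656],
       [  0.    ,   0.    ,   1.    ]]), 'R': array([[ 0.0021, -1.    , -0.0075],
       [-0.9953, -0.0013, -0.0973],
       [ 0.0973,  0.0077, -0.9952]]), 't': array([-0.0054,  0.5754,  1.4714])}
wrist {'mtx': array([[310.0041,   0.    , 288.8182],
       [  0.    , 310.0041, 211.9285],
       [  0.    ,   0.    ,   1.    ]]), 'hand_eye': array([[-0.0004, -0.9594, -0.2822,  0.0715],
       [ 1.    , -0.0006,  0.0005, -0.0002],
       [-0.0007, -0.2822,  0.9594, -0.143 ],
       [ 0.    ,  0.    ,  0.    ,  1.    ]])}
```

View pics/scene0.png

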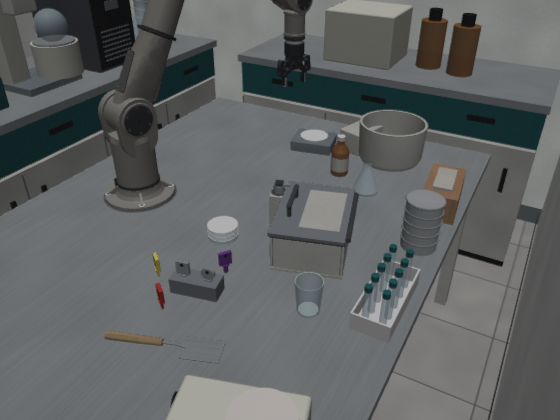

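View pics/top0.png

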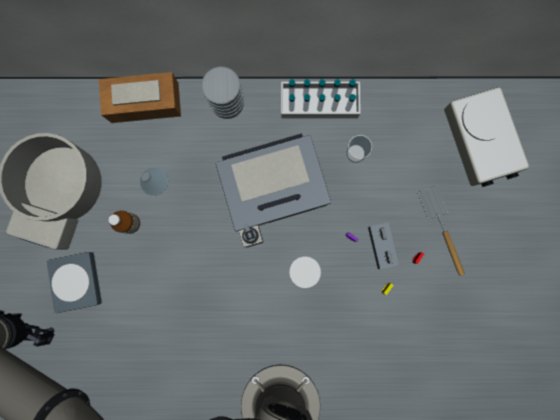

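View pics/wrist0.png

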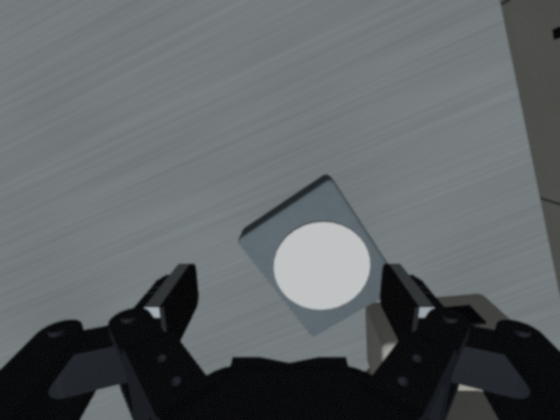

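```bash
cat > h.py <<'E'
from station import *
import cv2, numpy as np
from scipy.spatial.transform import Rotation as Ro
np.set_printoptions(precision=4,suppress=True)
def cam(name,o=None):
    c=calibration(name); K=np.array(c['mtx'])
    if 'R' in c: return K,np.array(c['R']),np.array(c['t'])
    o=o or get_obs(); w,x,y,z=o['tool_rot']
    T=np.eye(4);T[:3,:3]=Ro.from_quat([x,y,z,w]).as_matrix();T[:3,3]=o['eef_pos']
    M=np.linalg.inv(T@np.array(c['hand_eye'])); return K,M[:3,:3],M[:3,3]
def ray(px,z,C):
    K,R,t=C; d=R.T@np.linalg.inv(K)@np.array([px[0],px[1],1.]); c=-R.T@t
    return c+d*(z-c[2])/d[2]
def proj(X,C):
    K,R,t=C; X=np.atleast_2d(X); p=(X@R.T+t)@K.T; return p[:,:2]/p[:,2:]
def crop(im,x0,y0,x1,y1,s,name):
    cv2.imwrite(name,cv2.resize(im[y0:y1,x0:x1,::-1],None,fx=s,fy=s,interpolation=cv2.INTER_CUBIC))
E
python3 - <<'E'
from h import *
for n in ("top","scene"):
    im=read_camera(n); cv2.imwrite(f"{n}.png",im[:,:,::-1]); C=cam(n)
    if n=="top": crop(im,340,210,440,310,6,"pics/t1.png"); crop(im,205,125,340,260,4,"pics/t2.png")
    else: crop(im,140,235,260,315,6,"pics/s1.png"); crop(im,255,170,375,280,5,"pics/s2.png")
    for th in ("key_grip","keyblock","round_key","lock_mouth","lock","lid_handle","drybox"):
        for r in regions_of(th,n)[:3]:
            print(n,th,round(r['conf'],2),r['point'],r['region'].sum(),ray(r['point'],0.06,C))
E
```

```text
top key_grip 0.66 [414.3, 257.5] 88 [ 0.4345 -0.3935  0.06  ]
top key_grip 0.37 [345.0, 234.6] 48 [ 0.5012 -0.1915  0.06  ]
top key_grip 0.29 [273.2, 181.4] 6962 [0.6593 0.0205 0.06  ]
top keyblock 0.82 [380.4, 246.0] 788 [ 0.4679 -0.295   0.06  ]
top round_key 0.57 [381.7, 233.6] 64 [ 0.5043 -0.2994  0.06  ]
top lock_mouth 0.55 [247.4, 234.3] 158 [0.5016 0.096  0.06  ]
top lock 0.65 [248.5, 237.4] 154 [0.4925 0.0927 0.06  ]
top lid_handle 0.89 [271.6, 183.5] 7178 [0.6529 0.0253 0.06  ]
top drybox 0.79 [271.1, 187.0] 7944 [0.6424 0.0267 0.06  ]
scene key_grip 0.71 [159.6, 296.0] 126 [ 0.4485 -0.4198  0.06  ]
scene key_grip 0.66 [228.0, 256.3] 212 [ 0.5063 -0.2094  0.06  ]
scene key_grip 0.6 [183.6, 266.7] 210 [ 0.4296 -0.3022  0.06  ]
scene keyblock 0.83 [192.7, 287.8] 1218 [ 0.5005 -0.357   0.06  ]
scene round_key 0.47 [209.2, 277.7] 155 [ 0.5137 -0.3059  0.06  ]
scene lock_mouth 0.65 [280.8, 186.2] 146 [0.4493 0.1866 0.06  ]
scene lock 0.52 [187.9, 343.5] 1555 [ 0.6018 -0.5081  0.06  ]
scene drybox 0.67 [310.2, 227.9] 7353 [0.6401 0.0174 0.06  ]
```

View pics/t1.png

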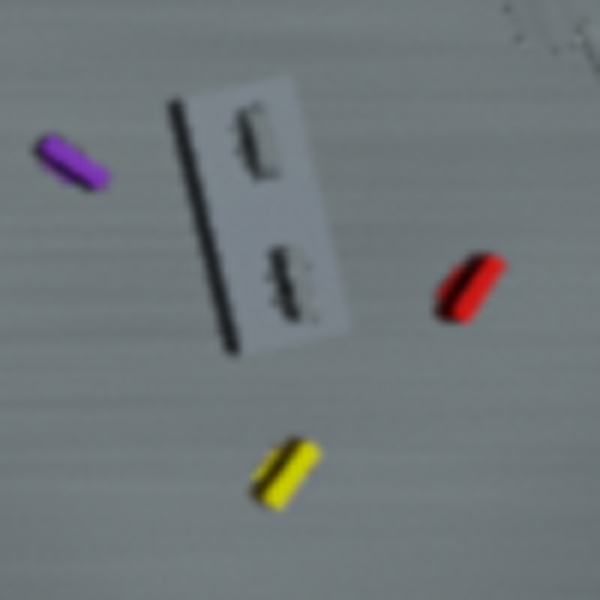

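View pics/t2.png

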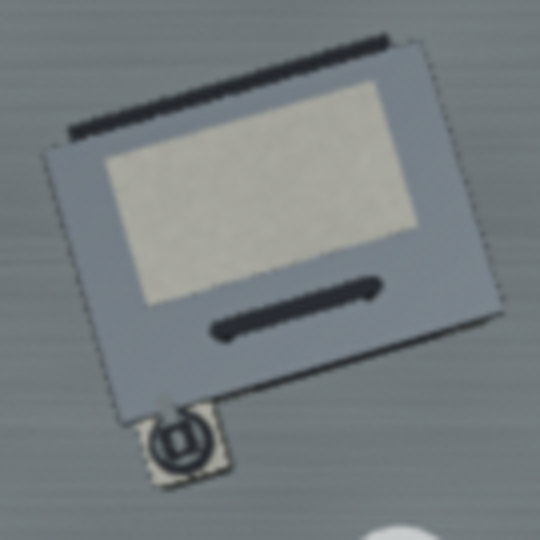

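View pics/s1.png

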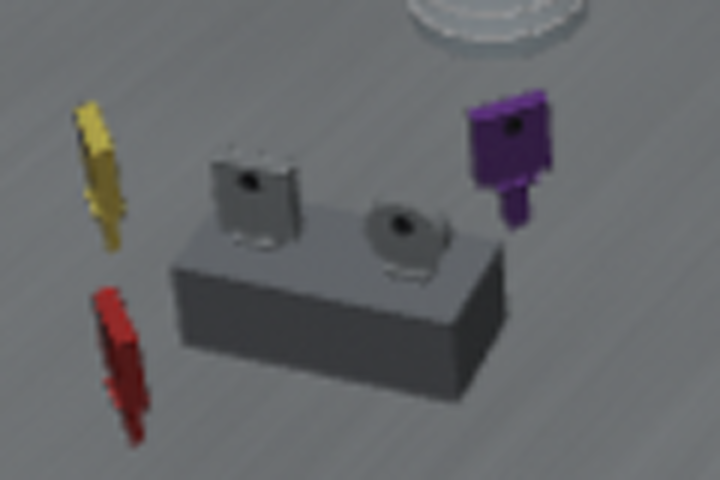

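View pics/s2.png

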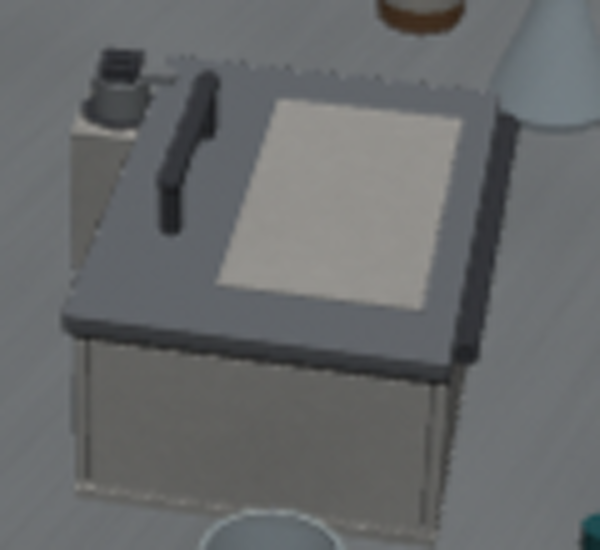

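```bash
python3 - <<'E'
from h import *
C=cam("top")
f=lambda x,y,z:ray((340+x/6,210+y/6),z,C)
P=[f(187,98,.045),f(292,77,.045),f(350,330,.045),f(240,352,.045)]
print(np.array(P)); print("ctr",np.mean(P,0)); 
d=P[1]+P[0]-P[2]-P[3]; print("blockx deg",np.degrees(np.arctan2(d[1],d[0])),np.linalg.norm(d)/2)
print("key", f(287,285,.089), "round",f(252,145,.081))
g=lambda x,y,z:ray((205+x/4,125+y/4),z,C)
print("lock",g(180,440,.14)); a=g(222,332,.16);b=g(373,287,.16); print("handle",a,b,(a+b)/2,np.degrees(np.arctan2(*(a-b)[1::-1])))
# lid corners
L=[g(45,150,.126),g(418,43,.126),g(502,313,.126),g(125,422,.126)]; print(np.array(L)); e=L[0]-L[1]+L[3]-L[2]; print(np.degrees(np.arctan2(e[1],e[0])))
print(get_obs()['t'])
E
```

```text
[[ 0.5267 -0.2714  0.045 ]
 [ 0.5372 -0.3236  0.045 ]
 [ 0.4124 -0.3498  0.045 ]
 [ 0.4015 -0.2955  0.045 ]]
ctr [ 0.4694 -0.3101  0.045 ]
blockx deg 11.367925445704056 0.1274987811948703
key [ 0.4342 -0.3102  0.089 ] round [ 0.5016 -0.2962  0.081 ]
lock [0.4957 0.0826 0.14  ]
handle [0.5693 0.0528 0.16  ] [ 0.6007 -0.0514  0.16  ] [0.585  0.0007 0.16  ] 106.76938912605189
[[ 0.7033  0.1818  0.126 ]
 [ 0.7813 -0.0848  0.126 ]
 [ 0.5866 -0.1435  0.126 ]
 [ 0.509   0.1225  0.126 ]]
106.28486924190457
0.95
```

Call:
{"op": "send_rows", "data": {"motion": "2.3 -3.2 0.6 0 0 -7 0.5;2.3 -3.2 0.6 0 0 -7 0.5;2.3 -3.2 0.6 0 0 -7 0.5;2.3 -3.2 0.6 0 0 -7 0.5;2.3 -3.2 0.6 0 0 -7 0.5;2.3 -3.2 0.6 0 0 -7 0.5;2.3 -3.2 0.6 0 0 -7 0.5;2.3 -3.2 0.6 0 0 -7 0.5;2.3 -3.2 0.6 0 0 -7 0.5;2.3 -3.2 0.6 0 0 -7 0.5"}}

```text
t: 1.78
eef_pos: [0.4895, 0.2957, 0.2925]
tool_rot: [-0.004, 0.731, 0.682, 0.004]
contact_force: [0.5, 0.6, 0.2]
gripper_width: 0.5
```

Call:
{"op": "send_rows", "data": {"motion": "0.5 -3.8 0 0 0 -4.6 0.5;0.5 -3.8 0 0 0 -4.6 0.5;0.5 -3.8 0 0 0 -4.6 0.5;0.5 -3.8 0 0 0 -4.6 0.5;0.5 -3.8 0 0 0 -4.6 0.5;0.5 -3.8 0 0 0 -4.6 0.5;0.5 -3.8 0 0 0 -4.6 0.5;0.5 -3.8 0 0 0 -4.6 0.5;-1 -3.8 -1 0 0 -4.6 0.5;-1 -3.8 -1 0 0 -4.6 0.5;-1 -3.8 -1 0 0 -4.6 0.5;-1.5 -3.8 -1 0 0 -4.6 0.5;-1.5 -3.8 -1 0 0 -4.6 0.5;-1.5 -3.8 -1 0 0 -4.6 0.5;-1.5 -3.8 -1 0 0 -4.6 0.5;-1 -3 -1 0 0 -4.6 0.5;0 0 0 0 0 0 0.5"}}

```text
t: 3.2
eef_pos: [0.4318, -0.331, 0.221]
tool_rot: [0.008, 0.998, 0.067, 0.015]
contact_force: [-0.8, 0.7, 0.6]
gripper_width: 0.503
```

```bash
cat > look.py <<'E'
from h import *
import sys
o=get_obs(); im=read_camera("wrist"); n=sys.argv[1]
cv2.imwrite(f"pics/{n}.png",im[:,:,::-1]); np.save("last.npy",im)
import pickle; pickle.dump(o,open("last.pkl","wb"))
w,x,y,z=o['tool_rot']; R=Ro.from_quat([x,y,z,w]).as_matrix()
print(o['t'],o['eef_pos'],"tool z",R[:,2],"jaw deg",np.degrees(np.arctan2(R[1,1],R[0,1])),o['q'],o['contact_force'],o['torque'],o['gripper_width'])
E
python3 look.py w1
```

```text
3.2 [ 0.4318 -0.331   0.221 ] tool z [ 0.0316 -0.0141 -0.9994] jaw deg -82.30001024449857 [-0.1674  0.3456  0.891   1.9478 -0.3379  0.9641 -0.5541] [-0.8222  0.7103  0.5768] [-0.0007  0.1037  0.0378] 0.5033224193341929
```

View pics/w1.png

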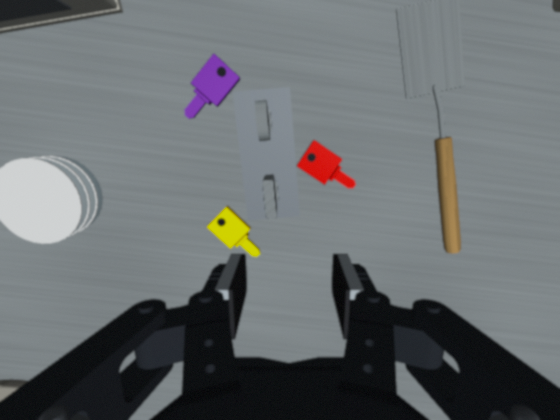

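```bash
python3 - <<'E'
from h import *
import pickle
im=np.load("last.npy"); crop(im,190,75,330,235,4,"pics/w1c.png")
C=cam("wrist",pickle.load(open("last.pkl","rb")))
print(ray((269,198),.089,C),proj([[.434,-.31,.089]],C))
E
```

```text
[ 0.4379 -0.3145  0.089 ] [[263.6017 201.5028]]
```

View pics/w1c.png

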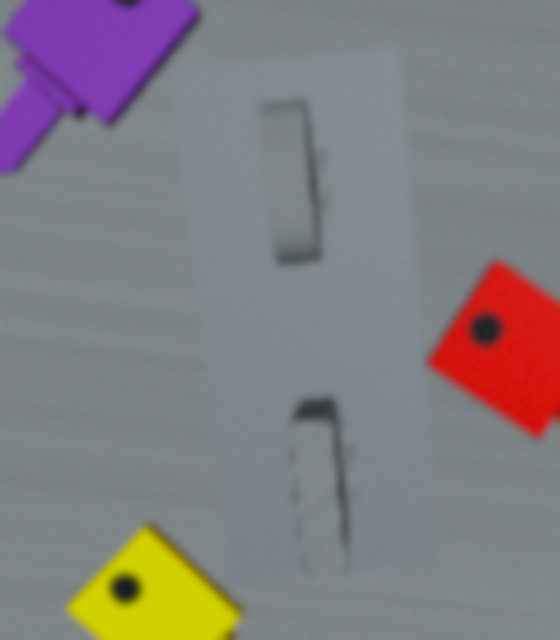

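```bash
python3 - <<'E'
from h import *
import pickle
C=cam("wrist",pickle.load(open("last.pkl","rb")))
f=lambda x,y,z:ray((190+x/4,75+y/4),z,C)
K=[f(*p,.089) for p in [(293,420),(335,418),(347,572),(303,575)]]
print(np.array(K),np.mean(K,0)); d=K[0]+K[1]-K[2]-K[3]; print(np.degrees(np.arctan2(d[1],d[0])),np.linalg.norm(d)/2)
B=[f(*p,.045) for p in [(180,68),(400,50),(438,565),(225,570)]]
print(np.array(B),np.mean(B,0)); d=B[0]+B[1]-B[2]-B[3]; print(np.degrees(np.arctan2(d[1],d[0])),np.linalg.norm(d)/2)
u=d[:2]/np.linalg.norm(d[:2]); print(np.mean(B,0)[:2]-.035*u)
E
```

```text
[[ 0.4536 -0.3074  0.089 ]
 [ 0.4553 -0.3167  0.089 ]
 [ 0.42   -0.3239  0.089 ]
 [ 0.418  -0.3138  0.089 ]] [ 0.4367 -0.3155  0.089 ]
10.772410175640852 0.036126226890325436
[[ 0.5283 -0.2687  0.045 ]
 [ 0.5396 -0.321   0.045 ]
 [ 0.4126 -0.3485  0.045 ]
 [ 0.4039 -0.292   0.045 ]] [ 0.4711 -0.3076  0.045 ]
11.442369453890668 0.12820561571760863
[ 0.4368 -0.3145]
```

Call:
{"op": "send_rows", "data": {"motion": "0.5 1.6 -2 0.8 1.8 3.5 0.5;0 0 -3 0 0 0 0.5;0 0 -3 0 0 0 0.5;0 0 -2 0 0 0 0.5;0 0 0 0 0 0 0.5"}}

```text
t: 3.67
eef_pos: [0.4433, -0.3099, 0.1206]
tool_rot: [-0.001, 0.994, 0.105, 0.004]
contact_force: [-0.6, -0.0, 0.1]
gripper_width: 0.502
```

```bash
python3 look.py w2; python3 - <<'E'
from h import *
import pickle
C=cam("wrist",pickle.load(open("last.pkl","rb"))); im=np.load("last.npy")
p=proj([[.4366,-.315,.089]],C)[0]; print(p)
a,b=int(p[0])-60,int(p[1])-60
crop(im,a,b,a+120,b+120,5,"pics/w2c.png"); print(a,b)
E
```

```text
3.6667 [ 0.4433 -0.3099  0.1206] tool z [ 0.0082  0.0036 -1.    ] jaw deg -77.91557735951912 [-0.0775  0.4921  0.7502  2.0172 -0.4749  0.8043 -0.4088] [-0.571  -0.0384  0.0845] [0.0541 0.04   0.0047] 0.5018877846347919
[294.5402 256.5279]
234 196
```

View pics/w2c.png

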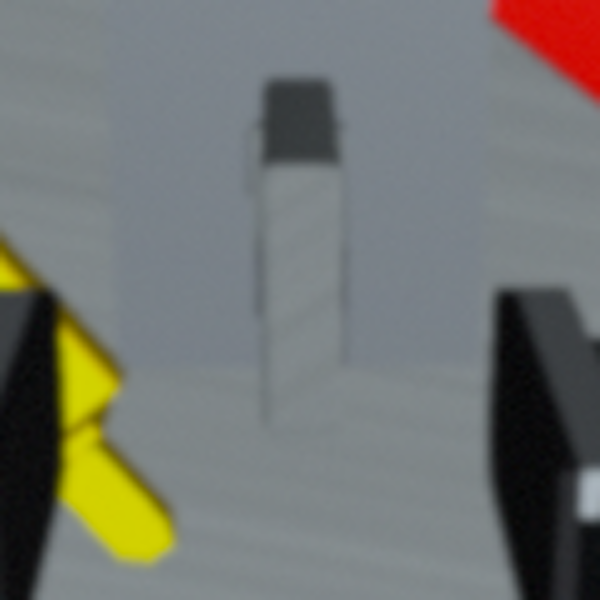

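Call:
{"op": "send_rows", "data": {"motion": "-0.65 -0.5 -1 -0.2 0.4 -0.8 0.5;0 0 -2 0 0 0 0.5;0 0 -2 0 0 0 0.5;0 0 -1 0 0 0 0.5;0 0 0 0 0 0 0.5"}}

```text
t: 4.13
eef_pos: [0.4422, -0.3169, 0.0657]
tool_rot: [0.003, 0.995, 0.1, 0.006]
contact_force: [-0.7, -0.7, -0.2]
gripper_width: 0.5
```

```bash
python3 look.py w3
```

```text
4.1333 [ 0.4422 -0.3169  0.0657] tool z [ 0.0124 -0.0053 -0.9999] jaw deg -78.55763514360638 [-0.0052  0.575   0.6733  2.0445 -0.5625  0.6947 -0.3401] [-0.732  -0.6814 -0.2415] [ 0.0217 -0.0086  0.0019] 0.4996810941180413
```

View pics/w3.png

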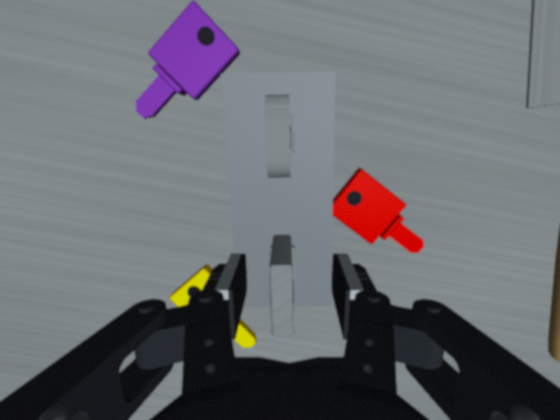

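Call:
{"op": "send_rows", "data": {"motion": "-0.6 0.2 -0.4 0.3 0.7 -0.3 0.5;0 0 -0.4 0 0 0 0.5;0 0 0 0 0 0 0.5"}}

```text
t: 4.43
eef_pos: [0.4375, -0.3164, 0.0609]
tool_rot: [0.001, 0.995, 0.097, 0.002]
contact_force: [-1.4, -0.1, -0.3]
gripper_width: 0.499
```

```bash
python3 look.py w4
```

```text
4.4333 [ 0.4375 -0.3164  0.0609] tool z [ 0.0038 -0.0021 -1.    ] jaw deg -78.91217956318802 [-0.0012  0.5824  0.6715  2.0494 -0.5659  0.6932 -0.3396] [-1.4011 -0.0736 -0.2803] [-0.006  -0.0432  0.0269] 0.4988844635825139
```

View pics/w4.png

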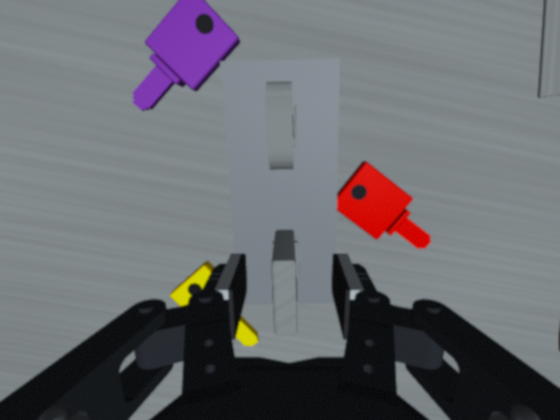

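Call:
{"op": "send_rows", "data": {"motion": "-0.1 0.15 -0.4 0.1 0.2 0 0.5;0 0 0 0 0 0 0.7;0 0 0 0 0 0 0.9;0 0 0 0 0 0 1;0 0 0 0 0 0 1;0 0 0 0 0 0 1;0 0 0 0 0 0 1;0 0 0 0 0 0 1", "newtons": 50}}

```text
t: 5.15
eef_pos: [0.4373, -0.3152, 0.058]
tool_rot: [0.001, 0.995, 0.097, 0.001]
contact_force: [-0.9, 0.5, -0.8]
gripper_width: 0.107
```

```bash
python3 look.py w5
```

```text
5.15 [ 0.4373 -0.3152  0.058 ] tool z [ 0.0021 -0.001  -1.    ] jaw deg -78.90844789643316 [ 0.0003  0.5866  0.6674  2.051  -0.5693  0.6895 -0.3382] [-0.877   0.4939 -0.8005] [-0.0101 -0.0316  0.0658] 0.10746773880485837
```

View pics/w5.png

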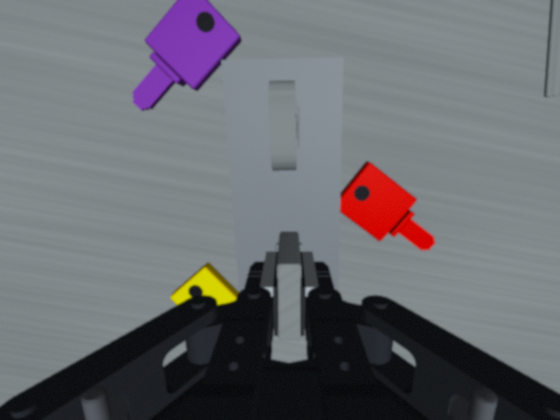

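Call:
{"op": "send_rows", "data": {"motion": "0 0 1 0 0 0 1;0 0 2 0 0 0 1;0 0 3 0 0 0 1;0 0 4 0 0 0 1;0 0 4 0 0 0 1;0 0 4 0 0 0 1;0 2 2 0 0 0 1;0.5 4 0 0 0 1 1;0.6 4 0 0 0 1 1;0.6 4 0 0 0 1 1;0.6 4 0 0 0 1 1;0.6 4 0 0 0 1 1;0.6 4 0 0 0 1 1;0.6 4 0 0 0 1 1;0.6 4 0 0 0 1 1;0.6 3 0 0 0 1 1;0 0 0 0 0 0 1;0 0 0 0 0 0 1"}}

```text
t: 6.7
eef_pos: [0.4807, 0.0653, 0.279]
tool_rot: [-0.002, 0.986, 0.169, 0.005]
contact_force: [-0.8, -0.6, -1.1]
gripper_width: 0.107
```

```bash
python3 look.py w6
```

```text
6.7 [0.4807 0.0653 0.279 ] tool z [ 0.0099  0.0049 -0.9999] jaw deg -70.51680656554181 [-0.9195  0.1075  0.7232  1.9806 -0.0842  1.0711 -1.3903] [-0.8481 -0.5582 -1.0587] [-0.0851  0.0208 -0.0153] 0.10694848817558904
```

View pics/w6.png

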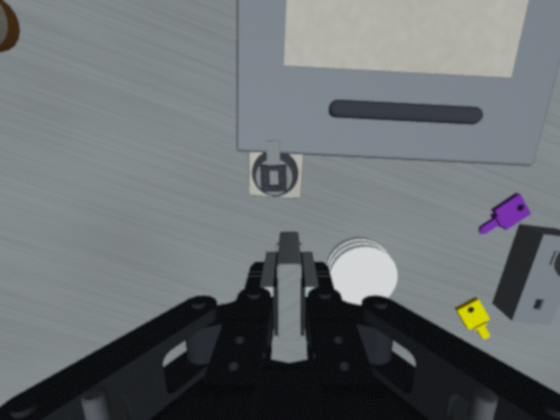

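```bash
python3 - <<'E'
from h import *
import pickle
C=cam("wrist",pickle.load(open("last.pkl","rb"))); im=np.load("last.npy")
crop(im,235,130,315,210,8,"pics/w6c.png"); crop(im,240,215,340,375,4,"pics/w6k.png")
print(ray((275,176),.14,C),proj([[.4957,.0826,.14]],C))
E
```

```text
[0.4999 0.0855 0.14  ] [[276.5741 181.297 ]]
```

View pics/w6c.png

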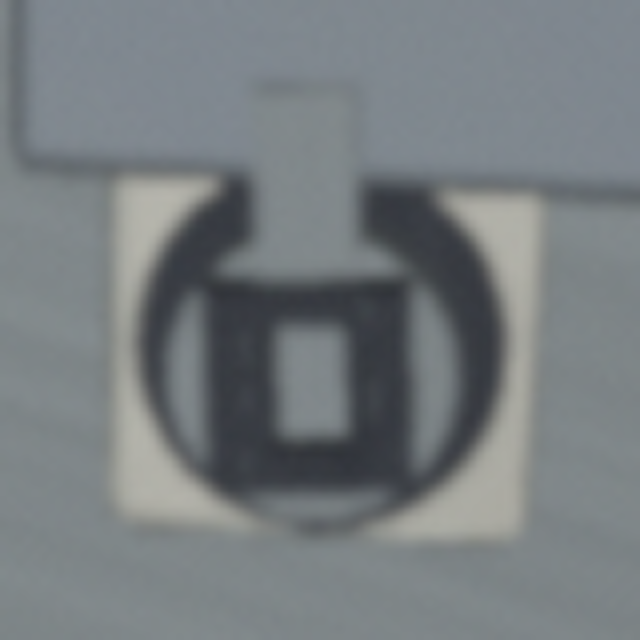

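View pics/w6k.png

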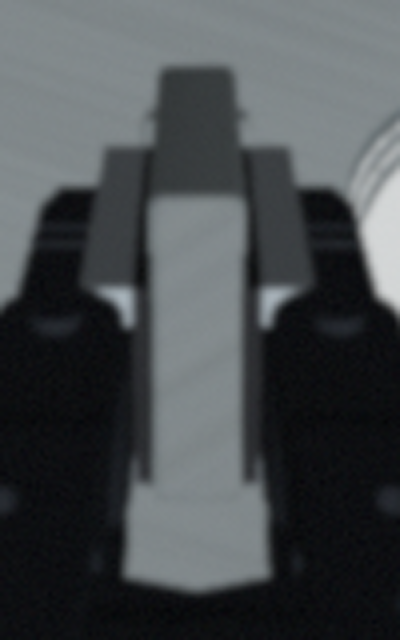

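```bash
python3 - <<'E'
from h import *
import pickle
C=cam("wrist",pickle.load(open("last.pkl","rb")))
f=lambda x,y,z:ray((235+x/8,130+y/8),z,C)
for nm,P,z in (("dark",[(208,283),(408,283),(408,490),(215,490)],.14),("light",[(275,322),(350,322),(348,440),(276,440)],.14),("light floor",[(275,322),(350,322),(348,440),(276,440)],.111)):
    Q=np.array([f(*p,z) for p in P]); print(nm,Q.mean(0)); d=Q[0]+Q[1]-Q[2]-Q[3];e=Q[0]+Q[3]-Q[1]-Q[2]
    print(np.linalg.norm(d)/2,np.linalg.norm(e)/2,np.degrees(np.arctan2(d[1],d[0])),np.degrees(np.arctan2(e[1],e[0]))-90)
print(f(20,160,.126),f(540,190,.126))
# key head in image: top face corners, z=tcp+ .031
z=pickle.load(open("last.pkl","rb"))['eef_pos'][2]
for P in [(150,197),(245,197),(150,495),(240,495)]: print(ray((240+P[0]/4,215+P[1]/4),z+.031,C))
P=(197,70);print(ray((240+P[0]/4,215+P[1]/4),z-.009,C))
E
```

```text
dark [0.4973 0.0859 0.14  ]
0.02398414515934071 0.022583208354143038 19.66537764009911 19.475003134317532
light [0.4981 0.0859 0.14  ]
0.0136563618480737 0.008441873698791092 18.478957342324794 19.47475934392895
light floor [0.4931 0.0857 0.111 ]
0.015057128472346805 0.009307777447911747 18.478957342324836 19.47475934392834
[0.5091 0.1266 0.126 ] [0.5262 0.0677 0.126 ]
[0.4951 0.0749 0.31  ]
[0.4983 0.066  0.31  ]
[0.4623 0.0637 0.31  ]
[0.4655 0.0546 0.31  ]
[0.4959 0.0702 0.27  ]
```

Call:
{"op": "send_rows", "data": {"motion": "-1 0.2 -2 -0.3 0.6 0 1;-1 0.2 -2 0 0 0 1;-0.6 0.1 -2 0 0 0 1;0 0 -1.5 0 0 0 1;0 0 -0.7 0 0 0 1;0 0 0 0 0 0 1"}}

```text
t: 7.25
eef_pos: [0.4542, 0.0621, 0.197]
tool_rot: [-0.001, 0.987, 0.162, 0.002]
contact_force: [0.2, 0.1, -0.7]
gripper_width: 0.113
```

```bash
python3 look.py w7;python3 - <<'E'
from h import *
import pickle
C=cam("wrist",pickle.load(open("last.pkl","rb"))); im=np.load("last.npy")
p=proj([[.4975,.0855,.14]],C)[0]; print(p)
a,b=int(p[0])-50,int(p[1])-50
crop(im,a,b,a+100,b+100,6,"pics/w7c.png"); print(a,b)
E
```

```text
7.25 [0.4542 0.0621 0.197 ] tool z [ 0.0037  0.0017 -1.    ] jaw deg -71.34573455695066 [-0.8956  0.1775  0.7072  2.1284 -0.1507  0.8793 -1.3454] [ 0.2076  0.053  -0.7142] [0.0623 0.0226 0.0082] 0.11252215876284001
[275.6665 159.1075]
225 109
```

View pics/w7c.png

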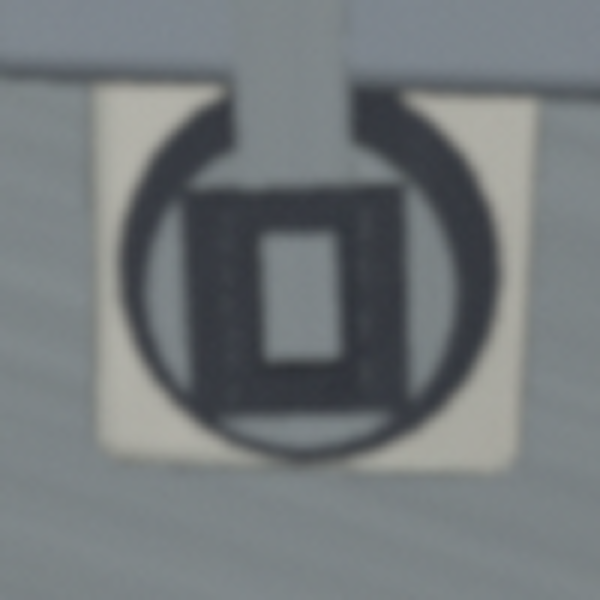

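```bash
python3 - <<'E'
from h import *
import pickle
o=pickle.load(open("last.pkl","rb"));C=cam("wrist",o)
f=lambda x,y,z:ray((225+x/6,109+y/6),z,C)
for nm,P,z in (("dark",[(185,190),(405,185),(405,412),(193,412)],.14),("light",[(260,233),(337,233),(343,360),(264,362)],.14),("light floor",[(260,233),(337,233),(343,360),(264,362)],.111)):
    Q=np.array([f(*p,z) for p in P]); print(nm,Q.mean(0)); d=Q[0]+Q[1]-Q[2]-Q[3];e=Q[0]+Q[3]-Q[1]-Q[2]
    print(np.linalg.norm(d)/2,np.linalg.norm(e)/2,np.degrees(np.arctan2(d[1],d[0])),np.degrees(np.arctan2(e[1],e[0]))-90)
im=np.load("last.npy"); crop(im,240,215,340,375,4,"pics/w7k.png")
E
```

```text
dark [0.4972 0.0862 0.14  ]
0.023793380961289905 0.023077628595099597 18.93595388180871 19.27158217666829
light [0.4977 0.0859 0.14  ]
0.013557214995919376 0.008332445336948466 20.185048205945307 19.37714291243661
light floor [0.4942 0.0861 0.111 ]
0.015520068393641635 0.009538841240966127 20.185048205945236 19.377142912436526
```

View pics/w7k.png

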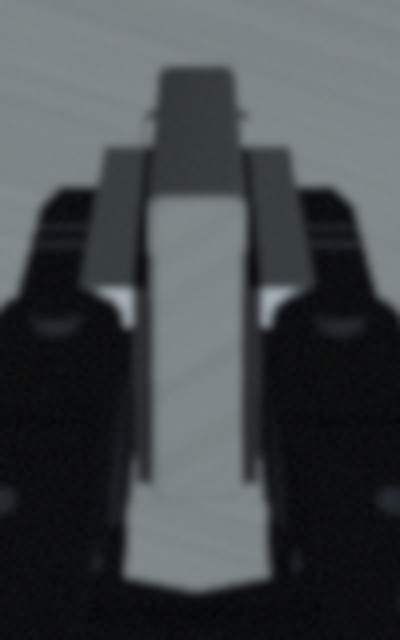

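Call:
{"op": "send_rows", "data": {"motion": "1.5 0.8 0 -0.1 0.2 0.6 1;1.5 0.8 0 0 0 0 1;1.3 0.8 0 0 0 0 1;0 0 0 0 0 0 1;0 0 0 0 0 0 1"}}

```text
t: 7.72
eef_pos: [0.5021, 0.0834, 0.2028]
tool_rot: [-0.001, 0.986, 0.164, 0.003]
contact_force: [-0.8, -0.4, -0.3]
gripper_width: 0.109
```

```bash
python3 look.py w8; python3 - <<'E'
from h import *
im=read_camera("scene"); crop(im,250,150,350,230,8,"pics/s8.png")
E
```

```text
7.7167 [0.5021 0.0834 0.2028] tool z [ 0.0063  0.0024 -1.    ] jaw deg -71.13781220009639 [-0.8626  0.2714  0.6892  2.017  -0.2178  0.9179 -1.3008] [-0.7775 -0.4449 -0.3227] [-0.0044  0.0446  0.047 ] 0.10855621417873773
```

View pics/s8.png

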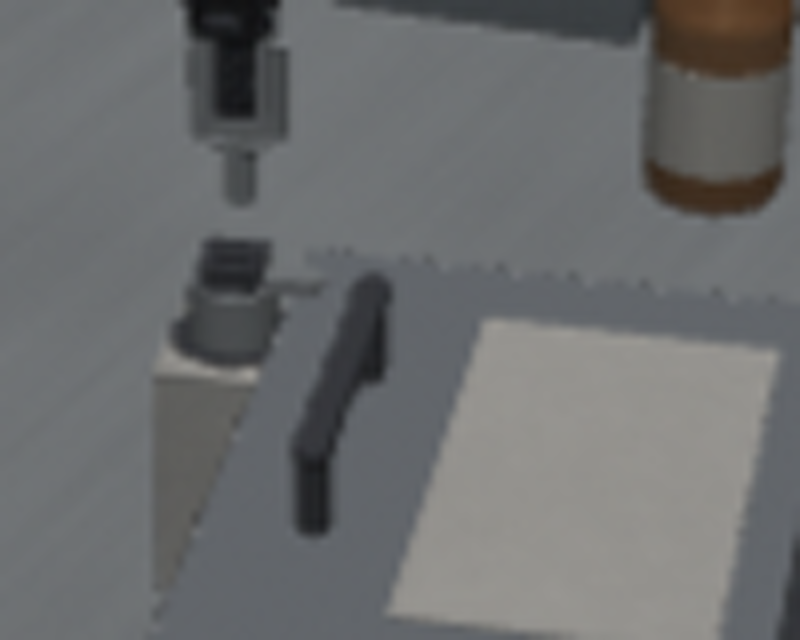

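View pics/w8.png

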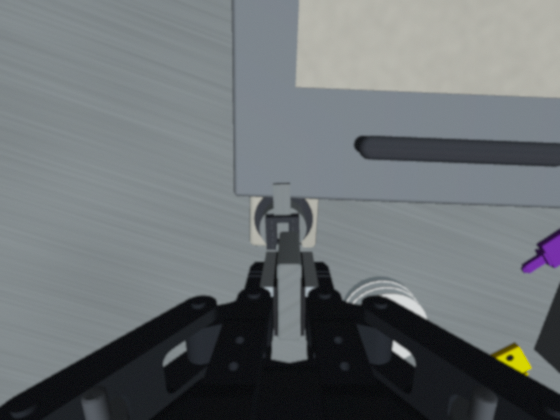

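Call:
{"op": "send_rows", "data": {"motion": "-0.4 0.3 -0.5 -0.2 0.4 0.4 1;0 0 -0.7 0 0 0 1;0 0 -0.4 0 0 0 1;0 0 0 0 0 0 1"}}

```text
t: 8.15
eef_pos: [0.4952, 0.0857, 0.1857]
tool_rot: [-0.001, 0.986, 0.167, -0.001]
contact_force: [-0.2, 0.0, -1.3]
gripper_width: 0.111
```

```bash
python3 look.py w9
```

```text
8.15 [0.4952 0.0857 0.1857] tool z [-0.0021  0.0007 -1.    ] jaw deg -70.75723258587092 [-0.8575  0.29    0.6771  2.0413 -0.2346  0.8874 -1.2859] [-0.2221  0.0131 -1.2997] [-0.0366  0.0235  0.0671] 0.11093146429572881
```

View pics/w9.png

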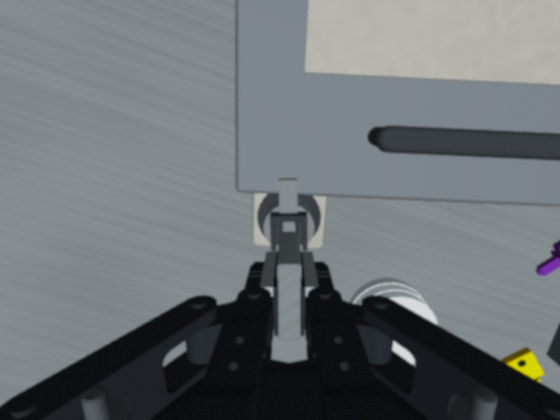

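Call:
{"op": "send_rows", "data": {"motion": "0.25 0.03 0 0 -0.1 0 1;0 0 0 0 0 0 1"}}

```text
t: 8.37
eef_pos: [0.4976, 0.0856, 0.1857]
tool_rot: [-0.0, 0.986, 0.167, -0.0]
contact_force: [0.7, 0.8, -0.6]
gripper_width: 0.11
```

Call:
{"op": "send_rows", "data": {"motion": "0 0 -0.4 0 0 0 1;0 0 -0.3 0 0 0 1;0 0 -0.2 0 0 0 1;0 0 0 0 0 0 1"}}

```text
t: 8.7
eef_pos: [0.498, 0.0856, 0.1761]
tool_rot: [-0.0, 0.986, 0.167, 0.0]
contact_force: [0.1, -0.1, -0.7]
gripper_width: 0.107
```

Call:
{"op": "send_rows", "data": {"motion": "0 0 -0.4 0 0 0 1;0 0 -0.4 0 0 0 1;0 0 -0.4 0 0 0 1;0 0 0 0 0 0 1"}}

```text
t: 9.03
eef_pos: [0.498, 0.0858, 0.1627]
tool_rot: [-0.0, 0.986, 0.167, -0.0]
contact_force: [-0.6, -0.4, -0.4]
gripper_width: 0.108
```

Call:
{"op": "send_rows", "data": {"motion": "0 0 -0.3 0 0 0 1;0 0 -0.3 0 0 0 1;0 0 -0.2 0 0 0 1;0 0 -0.15 0 0 0 1;0 0 -0.1 0 0 0 1"}}

```text
t: 9.45
eef_pos: [0.4984, 0.0857, 0.1527]
tool_rot: [-0.001, 0.986, 0.167, -0.0]
contact_force: [-7.2, -1.1, 24.6]
gripper_width: 0.111
```

Call:
{"op": "send_rows", "data": {"motion": "-0.05 0 0.05 0 0 3 1;0 0 0 0 0 4 1;0 0 0 0 0 5 1;0 0 0 0 0 5 1;0 0 0 0 0 5 1;0 0 0 0 0 0 1"}}

```text
t: 9.95
eef_pos: [0.4972, 0.0867, 0.1536]
tool_rot: [-0.002, 0.933, 0.36, -0.001]
contact_force: [-0.4, -0.5, -0.8]
gripper_width: 0.109
```

```bash
python3 look.py w10
```

```text
9.95 [0.4972 0.0867 0.1536] tool z [-0.0034  0.0031 -1.    ] jaw deg -47.81750231564199 [-0.7472  0.328   0.5506  2.0598 -0.2386  0.8166 -0.8898] [-0.3532 -0.4664 -0.7771] [ 0.0292  0.0112 -0.0078] 0.10868750015798652
```

View pics/w10.png

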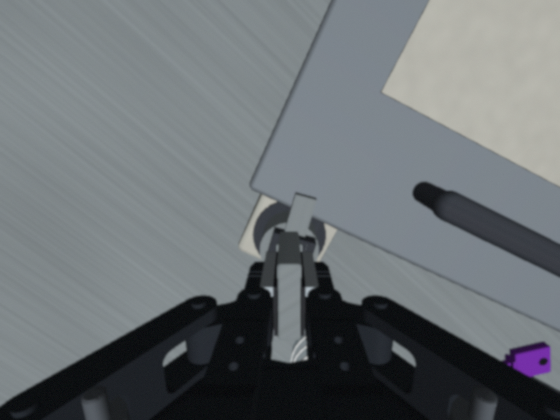

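Call:
{"op": "send_rows", "data": {"motion": "0.05 -0.05 0 0.1 -0.2 5 1;0 0 0 0 0 5 1;0 0 0 0 0 5 1;0 0 0 0 0 5 1;0 0 0 0 0 5 1;0 0 0 0 0 5 1;0 0 0 0 0 5 1;0 0 0 0 0 5 1;0 0 0 0 0 5 1;0 0 0 0 0 5 1;0 0 0 0 0 0 1"}}

```text
t: 10.92
eef_pos: [0.497, 0.0868, 0.1536]
tool_rot: [-0.003, 0.694, 0.72, -0.001]
contact_force: [0.1, -0.7, 0.3]
gripper_width: 0.11
```

```bash
python3 look.py w11
```

```text
10.9167 [0.497  0.0868 0.1536] tool z [-0.0065  0.0033 -1.    ] jaw deg 2.1794692060798315 [-0.5892  0.3075  0.355   2.0487 -0.1518  0.8148 -0.1063] [ 0.0729 -0.7441  0.2721] [ 0.0136  0.0812 -0.0661] 0.10967507707899372
```

View pics/w11.png

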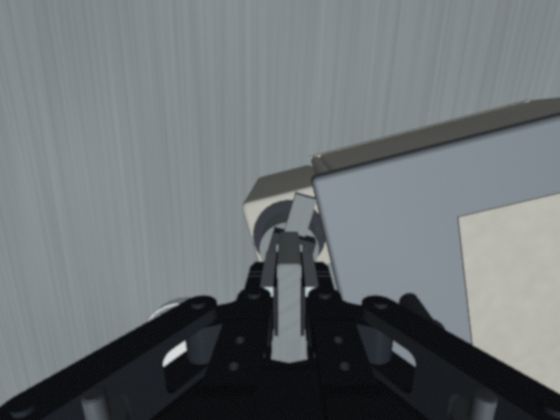

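Call:
{"op": "send_rows", "data": {"motion": "0.05 -0.05 0 -0.2 -0.4 5 1;0 0 0 0 0 5 1;0 0 0 0 0 5 1;0 0 0 0 0 4 1"}}

```text
t: 11.3
eef_pos: [0.4968, 0.0868, 0.1535]
tool_rot: [-0.0, 0.57, 0.822, -0.001]
contact_force: [-1.7, -0.0, 0.2]
gripper_width: 0.111
```

```bash
python3 look.py w12
```

```text
11.3 [0.4968 0.0868 0.1535] tool z [-0.0014 -0.0004 -1.    ] jaw deg 20.49390862473225 [-0.5395  0.3005  0.2901  2.049  -0.1173  0.8088  0.1773] [-1.6912 -0.0026  0.243 ] [ 0.0187  0.0146 -0.0521] 0.11053773572167673
```

Call:
{"op": "send_rows", "data": {"motion": "0 0 0 0 0 3 1;0 0 0 0 0 3 1;0 0 0 0 0 3 1"}}

```text
t: 11.6
eef_pos: [0.4968, 0.0867, 0.1535]
tool_rot: [-0.001, 0.507, 0.862, -0.001]
contact_force: [-1.5, -0.5, 0.7]
gripper_width: 0.111
```

```bash
python3 look.py w13
```

```text
11.6 [0.4968 0.0867 0.1535] tool z [-0.0017 -0.0003 -1.    ] jaw deg 29.006195208124172 [-0.514   0.2991  0.2595  2.0472 -0.1048  0.8092  0.3133] [-1.4986 -0.4549  0.7387] [ 0.002   0.1715 -0.0528] 0.11077654388444107
```

View pics/w13.png

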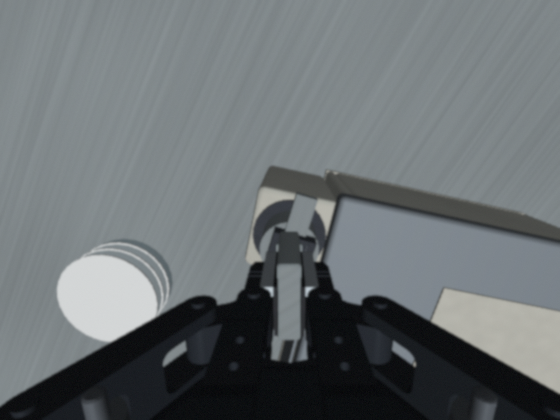

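Call:
{"op": "send_rows", "data": {"motion": "0 0 0 0 0 3 1;0 0 0 0 0 2 1"}}

```text
t: 11.82
eef_pos: [0.4968, 0.0868, 0.1535]
tool_rot: [-0.001, 0.472, 0.882, -0.001]
contact_force: [-1.3, 0.6, 0.9]
gripper_width: 0.111
```

```bash
python3 look.py w14
```

```text
11.8167 [0.4968 0.0868 0.1535] tool z [-0.0019 -0.0004 -1.    ] jaw deg 33.682483641226725 [-0.5003  0.2984  0.2429  2.0462 -0.098   0.8096  0.388 ] [-1.3327  0.6035  0.9157] [ 0.0002  0.1937 -0.0866] 0.11067702803911281
```

Call:
{"op": "send_rows", "data": {"motion": "0 0 0 0 0 2 1;0 0 0 0 0 2 1"}}

```text
t: 12.03
eef_pos: [0.4968, 0.0866, 0.1535]
tool_rot: [-0.001, 0.445, 0.896, -0.001]
contact_force: [-0.8, -0.5, 1.1]
gripper_width: 0.103
```

```bash
python3 look.py w15;python3 - <<'E'
from h import *
im=np.load("last.npy"); crop(im,235,150,345,300,4,"pics/w15c.png")
E
```

```text
12.0333 [0.4968 0.0866 0.1535] tool z [-0.0022 -0.0004 -1.    ] jaw deg 37.16343841870412 [-0.4897  0.2979  0.2306  2.0455 -0.0931  0.81    0.4441] [-0.849  -0.5097  1.0939] [ 0.0238  0.136  -0.3229] 0.10284876340097189
```

View pics/w15c.png

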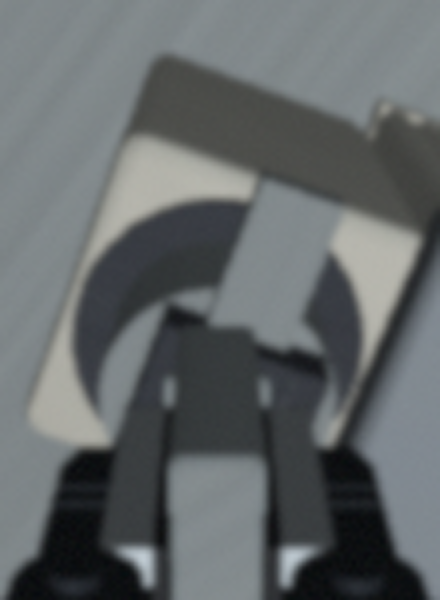

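Call:
{"op": "send_rows", "data": {"motion": "0 0 -0.15 0 0 1.5 1;0 0 -0.1 0 0 1 1;0 0 -0.05 0 0 0 1"}}

```text
t: 12.33
eef_pos: [0.4969, 0.0864, 0.1535]
tool_rot: [-0.002, 0.431, 0.902, -0.0]
contact_force: [-2.0, 1.0, 2.7]
gripper_width: 0.108
```

```bash
python3 look.py w16
```

```text
12.3333 [0.4969 0.0864 0.1535] tool z [-0.0028  0.0011 -1.    ] jaw deg 38.95384628465811 [-0.4825  0.2982  0.2237  2.0446 -0.0925  0.8104  0.4756] [-2.0174  0.9584  2.6813] [-0.024   0.4743 -0.2808] 0.10794860545353364
```

Call:
{"op": "send_rows", "data": {"motion": "0 0 -0.3 0 0 0 1;0 0 -0.3 0 0 0 1"}}

```text
t: 12.55
eef_pos: [0.4974, 0.0864, 0.1525]
tool_rot: [-0.002, 0.436, 0.9, 0.001]
contact_force: [-15.1, -2.7, 44.8]
gripper_width: 0.109
```

```bash
python3 look.py w17
```

```text
12.55 [0.4974 0.0864 0.1525] tool z [-0.0031  0.0032 -1.    ] jaw deg 38.282681692768826 [-0.482   0.3005  0.2253  2.0445 -0.097   0.8084  0.469 ] [-15.1372  -2.7308  44.8065] [-0.6956  3.7493 -0.1761] 0.10925976577196
```

Call:
{"op": "send_rows", "data": {"motion": "0 0 0.1 0 0 0 1;0 0 0 0 0 0 0.8;0 0 0 0 0 0 0.6;0 0 0 0 0 0 0.5;0 0 0 0 0 0 0.5;0 0 0 0 0 0 0.5;0 0 3 0 0 0 0.5;0 0 4 0 0 0 0.5;0 0 4 0 0 0 0.4;-0.5 0 1 0 0 0 0.4;0 0 0 0 0 0 0.4"}}

```text
t: 13.52
eef_pos: [0.4896, 0.0854, 0.2758]
tool_rot: [-0.004, 0.444, 0.896, -0.002]
contact_force: [0.5, -0.1, -0.5]
gripper_width: 0.598
```

```bash
python3 look.py w18;python3 - <<'E'
from h import *
im=read_camera("scene"); crop(im,250,150,350,230,8,"pics/s18.png")
E
```

```text
13.5167 [0.4896 0.0854 0.2758] tool z [-0.009   0.0002 -1.    ] jaw deg 37.22989412950233 [-0.5191  0.139   0.2484  1.9251 -0.0414  1.0907  0.3962] [ 0.4746 -0.1272 -0.5154] [-0.0195  0.0274  0.058 ] 0.5979460998267108
```

View pics/w18.png

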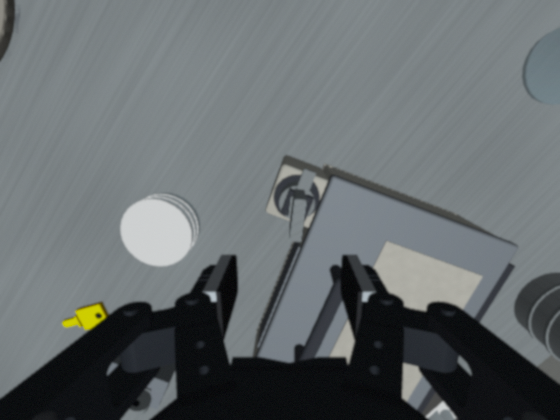

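View pics/s18.png

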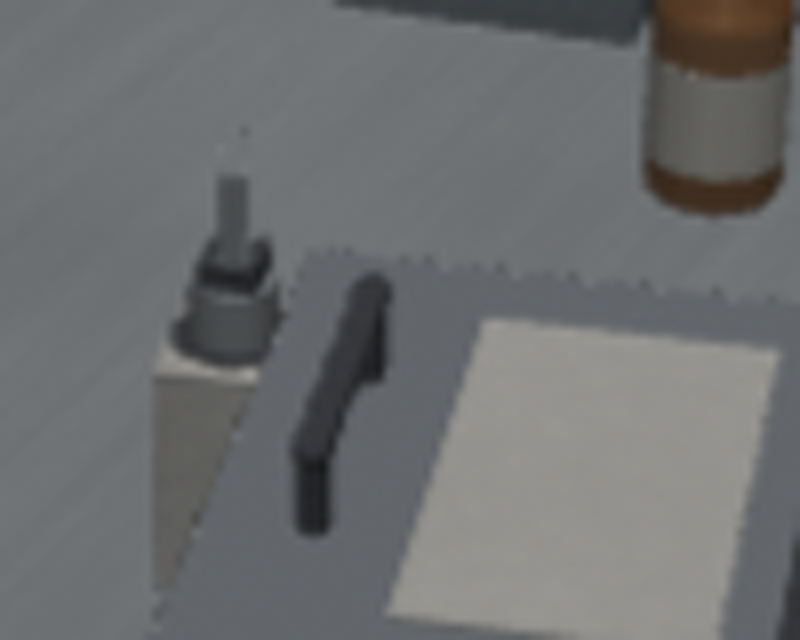

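```bash
python3 - <<'E'
from h import *
import pickle
o=pickle.load(open("last.pkl","rb"));C=cam("wrist",o)
im=np.load("last.npy"); crop(im,255,145,345,265,6,"pics/w18c.png")
E
```

```text
(no output)
```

View pics/w18c.png

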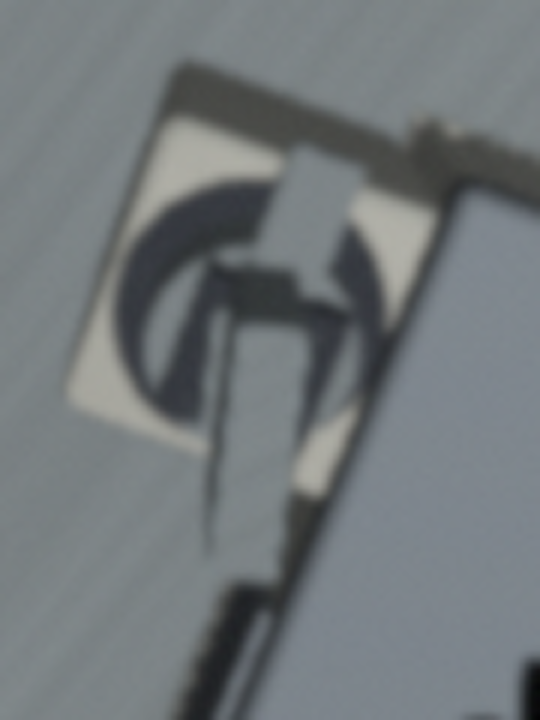

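```bash
python3 - <<'E'
from h import *
import pickle
o=pickle.load(open("last.pkl","rb"));C=cam("wrist",o)
f=lambda x,y,z:ray((255+x/6,145+y/6),z,C)
def ang(a,b,z):
    d=f(*a,z)-f(*b,z); return np.degrees(np.arctan2(d[1],d[0]))
print("cam",ang((365,175),(330,280),.135),ang((292,155),(258,255),.135),"end",ang((292,155),(365,170),.135))
print("lid",ang((460,190),(300,590),.126),"block",ang((165,120),(70,390),.104))
print("key",ang((235,325),(213,565),.18),ang((310,325),(280,580),.18))
print("mouth dark edges",ang((215,265),(345,315),.14),ang((215,265),(160,390),.14))
E
```

```text
cam 110.12829716243407 109.16180477823676 end -154.35168686655348
lid 107.49183825228239 block 107.48617436726158
key 122.38470886026333 121.58432850076704
mouth dark edges -164.11593855161436 103.9514278350106
```

Call:
{"op": "send_rows", "data": {"motion": "2.3 -2.1 0 0 -0.5 -6 0.4;2.3 -2.1 0 0 0 -6 0.4;2.3 -2.1 0 0 0 -6 0.4;2.3 -2.1 0 0 0 -2.5 0.4;0 0 0 0 0 0 0.4;0 0 0 0 0 0 0.4"}}

```text
t: 14.12
eef_pos: [0.5796, -0.0015, 0.2612]
tool_rot: [-0.006, 0.602, 0.799, -0.006]
contact_force: [0.4, 1.1, -1.0]
gripper_width: 0.599
```

```bash
python3 look.py w19
```

```text
14.1167 [ 0.5796 -0.0015  0.2612] tool z [-0.0176 -0.0022 -0.9998] jaw deg 16.028831368667518 [-0.3931  0.3109  0.363   1.762  -0.12    1.1085  0.2893] [ 0.3991  1.1431 -1.0476] [ 0.0863 -0.013   0.0058] 0.5985193215053181
```

View pics/w19.png

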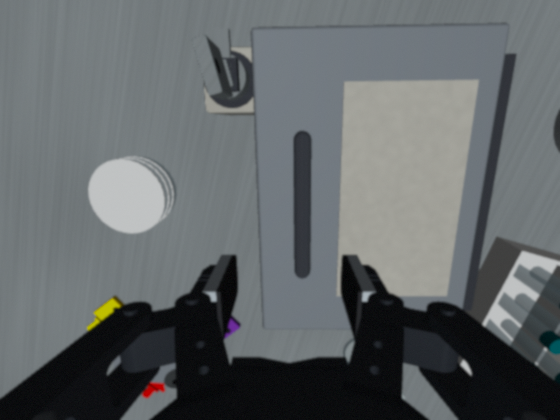

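```bash
python3 - <<'E'
from h import *
import pickle
C=cam("wrist",pickle.load(open("last.pkl","rb")))
a=ray((302,131),.163,C);b=ray((302,277),.163,C);print(a,b,(a+b)/2,np.linalg.norm(a-b),np.degrees(np.arctan2(*(a-b)[1::-1])))
E
```

```text
[0.5698 0.0628 0.163 ] [ 0.6048 -0.054   0.163 ] [0.5873 0.0044 0.163 ] 0.12193368151420088 106.68457735145282
```

Call:
{"op": "send_rows", "data": {"motion": "0.7 0.5 -1.5 0.1 -1 0.5 0.4;0 0 -2.5 0 0 0 0.4;0 0 -2 0 0 0 0.4;0 0 -1 0 0 0 0.4;0 0 0 0 0 0 0.4"}}

```text
t: 14.58
eef_pos: [0.5821, 0.0072, 0.1844]
tool_rot: [-0.002, 0.595, 0.804, -0.002]
contact_force: [-0.7, 1.0, 0.7]
gripper_width: 0.596
```

```bash
python3 look.py w20
```

```text
14.5833 [0.5821 0.0072 0.1844] tool z [-0.0056 -0.     -1.    ] jaw deg 16.961903734533948 [-0.3813  0.3889  0.3363  1.8443 -0.156   0.9397  0.3209] [-0.6939  1.0152  0.7275] [-0.0316  0.0383 -0.0161] 0.5961888738581053
```

View pics/w20.png

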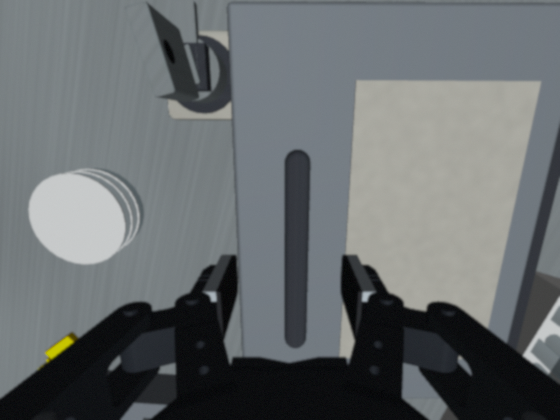

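Call:
{"op": "send_rows", "data": {"motion": "0.4 -0.2 -1 0 -0.3 -0.3 0.4;0 0 -1.5 0 0 0 0.4;0.1 0 -1 0 0 0 0.4;0 0 -0.5 0 0 0 0.4;0 0 0 0 0 0 0.4"}}

```text
t: 15.05
eef_pos: [0.5905, 0.0063, 0.1463]
tool_rot: [0.003, 0.597, 0.802, 0.003]
contact_force: [-0.3, -0.4, -0.1]
gripper_width: 0.6
```

```bash
python3 look.py w21
```

```text
15.05 [0.5905 0.0063 0.1463] tool z [ 0.0079  0.0017 -1.    ] jaw deg 16.734905839945014 [-0.3639  0.4421  0.3224  1.8659 -0.1824  0.8539  0.341 ] [-0.3421 -0.4468 -0.0555] [0.0488 0.0155 0.0101] 0.599573712118287
```

View pics/w21.png

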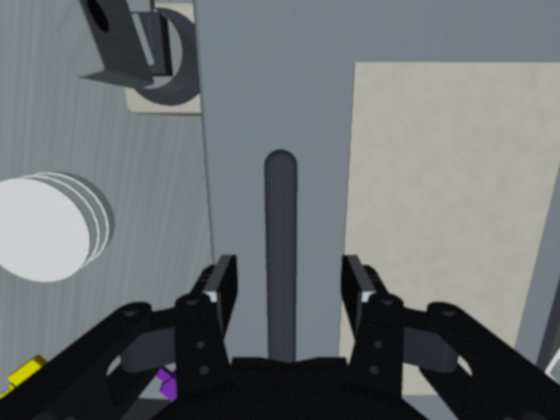

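Call:
{"op": "send_rows", "data": {"motion": "-0.25 0 -0.5 -0.1 0.4 0 0.4;0 0 0 0 0 0 0.6;0 0 0 0 0 0 0.8;0 0 0 0 0 0 1;0 0 0 0 0 0 1;0 0 0 0 0 0 1;0 0 0 0 0 0 1;0 0 0 0 0 0 1", "newtons": 70}}

```text
t: 15.77
eef_pos: [0.5869, 0.0054, 0.1435]
tool_rot: [-0.0, 0.597, 0.802, -0.0]
contact_force: [-0.7, -0.4, -1.7]
gripper_width: 0.138
```

```bash
python3 look.py w22
```

```text
15.7667 [0.5869 0.0054 0.1435] tool z [-0.0008 -0.0001 -1.    ] jaw deg 16.687132649832485 [-0.3638  0.4449  0.3228  1.8697 -0.1816  0.8563  0.3405] [-0.6702 -0.4154 -1.739 ] [-0.0397  0.1803 -0.0209] 0.13795938459117182
```

View pics/w22.png

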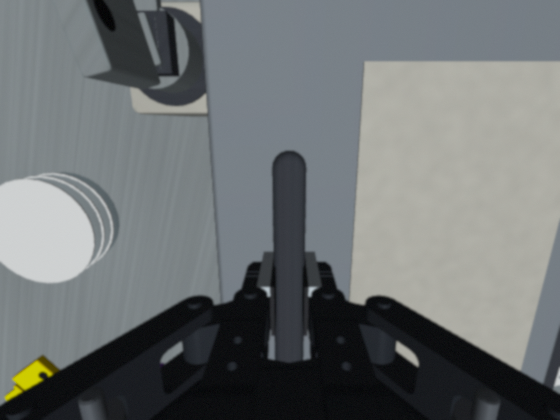

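Call:
{"op": "send_rows", "data": {"motion": "0 0 0.1 0 0 0 1;0 0 0.2 0 0 0 1;0 0 0.3 0 0 0 1"}}

```text
t: 16.07
eef_pos: [0.5878, 0.0057, 0.1473]
tool_rot: [0.001, 0.597, 0.802, -0.0]
contact_force: [7.9, 0.2, -13.0]
gripper_width: 0.134
```

Call:
{"op": "send_rows", "data": {"motion": "0.05 0.02 0.3 0 0 0 1;0.1 0.03 0.3 0 0 0 1"}}

```text
t: 16.23
eef_pos: [0.5892, 0.0061, 0.152]
tool_rot: [0.001, 0.597, 0.802, -0.001]
contact_force: [2.6, 0.3, -8.8]
gripper_width: 0.134
```

Call:
{"op": "send_rows", "data": {"motion": "0.12 0.04 0.35 0 0 0 1;0.12 0.04 0.35 0 0 0 1;0.12 0.04 0.35 0 0 0 1;0 0 0 0 0 0 1"}}

```text
t: 16.57
eef_pos: [0.5928, 0.0072, 0.1632]
tool_rot: [0.0, 0.597, 0.803, -0.002]
contact_force: [2.9, -0.0, -5.8]
gripper_width: 0.137
```

```bash
python3 look.py w23; python3 - <<'E'
from h import *
im=read_camera("scene"); crop(im,240,130,400,280,4,"pics/s23.png")
E
```

```text
16.5667 [0.5928 0.0072 0.1632] tool z [-0.0019 -0.003  -1.    ] jaw deg 16.74371086996132 [-0.373   0.4298  0.331   1.8397 -0.1698  0.9021  0.3283] [ 2.9414 -0.0413 -5.7808] [-0.1069 -0.0824  0.0093] 0.13713157140892213
```

View pics/w23.png

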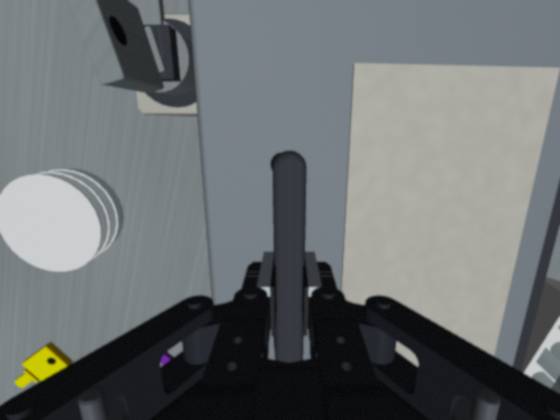

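View pics/s23.png

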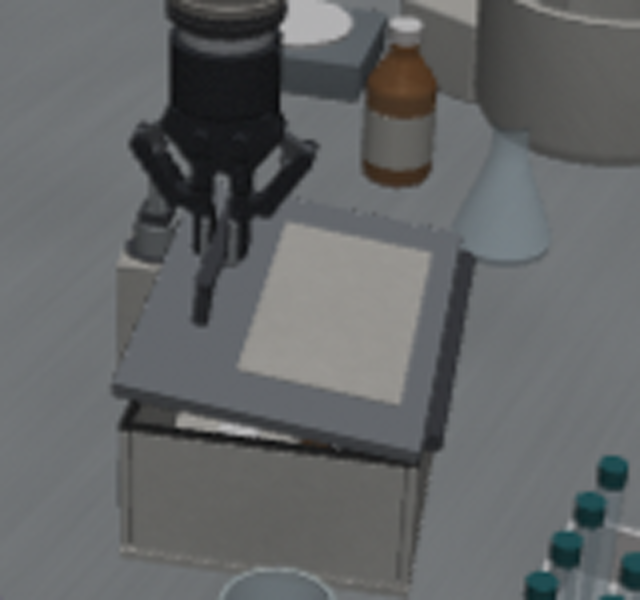

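Call:
{"op": "send_rows", "data": {"motion": "0.15 0.05 0.35 0 0 0 1;0.15 0.05 0.35 0 0 0 1;0.15 0.05 0.35 0 0 0 1;0.16 0.05 0.35 0 0 0 1;0.16 0.05 0.3 0 0 0 1;0.1 0.03 0.15 0 0 0 1;0 0 0 0 0 0 1;0 0 0 0 0 0 1"}}

```text
t: 17.33
eef_pos: [0.601, 0.0097, 0.1823]
tool_rot: [-0.001, 0.597, 0.802, -0.003]
contact_force: [2.8, -0.6, -8.0]
gripper_width: 0.133
```

```bash
python3 look.py w24; python3 - <<'E'
from h import *
im=read_camera("scene"); crop(im,240,130,400,280,4,"pics/s24.png")
E
```

```text
17.3333 [0.601  0.0097 0.1823] tool z [-0.0044 -0.0039 -1.    ] jaw deg 16.71983022635095 [-0.3787  0.4215  0.337   1.8019 -0.1626  0.9504  0.3183] [ 2.8371 -0.6301 -7.9877] [-0.2033 -0.1629 -0.0034] 0.13301933768062357
```

View pics/w24.png

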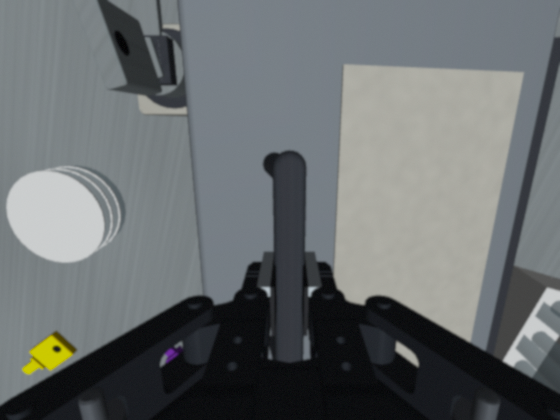

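View pics/s24.png

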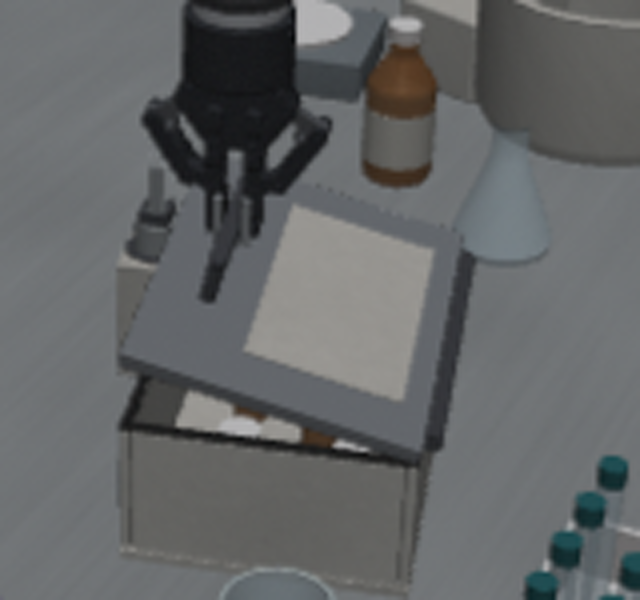

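Call:
{"op": "send_rows", "data": {"motion": "0 0 0 0 0 0 1;0 0 0 0 0 0 1;0 0 0 0 0 0 1;0 0 0 0 0 0 1"}}

```text
t: 17.77
eef_pos: [0.6009, 0.0096, 0.182]
tool_rot: [-0.001, 0.597, 0.802, -0.003]
contact_force: [1.4, -1.2, -7.5]
gripper_width: 0.132
```

```bash
python3 look.py w25; python3 - <<'E'
from h import *
C=cam("scene"); a=np.radians(16.5); ux=np.array([np.cos(a),np.sin(a),0]);uy=np.array([-np.sin(a),np.cos(a),0]);uz=np.array([0,0,1.])
h=np.array([.587,.0045,.16]); hinge=h+.165*ux-.044*uz
for th in (0,.15,.2,.25,.3):
    p=hinge-140*uy*.001+ux*(-.206*np.cos(th)+.01*np.sin(th))+uz*(.206*np.sin(th)+.01*np.cos(th)); print(th,proj(p,C))
im=read_camera("top"); cv2.imwrite("pics/top25.png",im[:,:,::-1]); print(get_obs()['joint_vel'])
E
```

```text
17.7667 [0.6009 0.0096 0.182 ] tool z [-0.0045 -0.0039 -1.    ] jaw deg 16.709263161042642 [-0.3786  0.4217  0.337   1.8024 -0.1628  0.9498  0.3183] [ 1.4413 -1.242  -7.4563] [-0.2146 -0.1537  0.0333] 0.13246954213995066
0 [[266.6518 231.8084]]
0.15 [[267.9164 222.3812]]
0.2 [[268.7256 219.2873]]
0.25 [[269.73   216.2306]]
0.3 [[270.9295 213.2194]]
[-0.0001 -0.0006  0.0014  0.001   0.0005  0.0005 -0.0005]
```

View pics/top25.png

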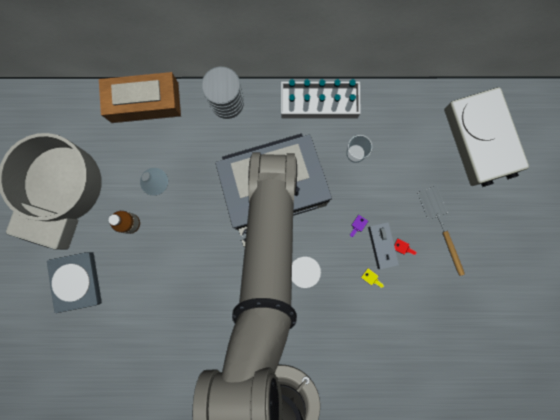

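```bash
python3 -c "
from station import *
print(hand_in()); print(get_obs()['eef_pos'],get_obs()['t'])"
```

```text
the job is handed in; nothing more can be done
None
the job is handed in; nothing more can be done
```

The box is unlocked and the arm is holding the lid by its handle, slightly open; I handed the job in at about 17.8 s.

- **Key in the lock:** I took the steel rectangular-head key from the block and pushed it home. The tool stopped at the height expected for the shoulder on the mouth, with 25 N up, and again with 45 N after turning. The wrist force limit is 120 N. These were loads on the fingers, not the gripper's body.
- **Turn:** I turned the key anticlockwise until the resisting torque rose from about 0.05 to 0.3 N m. The picture after I let go shows the key still in the lock and the cam parallel to the lid's front edge, within about 3°.
- **Lid:** I gripped the bar, broke the seal with about 13 N up, and raised the handle 38.5 mm along its arc. That puts the lid at about 0.24 rad, with the front edge up about 50 mm. The bar had not slipped in the fingers, and the joints were still at the last reading.

**Checks that disagreed or stayed open:**
- The scene camera's corner shift suggests about 0.235 rad (48 mm), but that reading is only good to a pixel or so.
- The purple, red and yellow look-alike keys stood upright in the first pictures. They were lying flat at 3.2 s, before the arm was near them, so they seem to have toppled by themselves.
- The beaker, amber bottle, flask, petri stack, spatula and round key appear unmoved in the last top picture.

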